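Zero the coffee grinder's grind ring and lock it

ROBOT

A 6-joint arm with a two-finger parallel gripper is mounted at the origin on a cart in front of the work surface, level with it; the furniture and walls round the work are solid. World frame = base frame: x ahead of the robot, y to its left, z up, the work surface at z = 0. Lengths are in mm, angles in rad, forces in N, time in s.
With the tool pointing down it reaches from about 400 to 825 mm from the base axis. Payload 7 kg.
Tool frame: the origin (TCP) lies at the very end of the fingers, on their centre line; the grasp point (between the pads) lies 19 mm behind it; z points along the fingers, y is the line along which they close (so a half turn about z gives the same grasp; the last joint's range is limited). The gripper opens to 85 mm and grips with 20 to 120 N. Pads are 22 mm wide; open, the fingers measure 114 mm over their backs; the gripper's body (76 mm by 85 mm) begins 54 mm behind the grasp point. The pads swing forward as they close: fully open they stand 13 mm farther back than shut.
Start: joints at [1.439, 0.359, 0.012, 0, -1.224, -0.288], TCP at [275.121, 616.363, 231.302] pointing down, gripper open.
Joint ranges: [-3.07, 3.07], [-1.43, 2.12], [-1.02, 1.25], [-3.03, 1.67], [-3.05, -0], [-3.03, 3.03]. Speed limits (rad/s): [2.39, 2.39, 3.01, 3.14, 3.14, 3.14].

INTERFACE

Orientations are given as a rotation vector (axis times angle).
In Python, from rig import manip gives the robot as it stands. The module is installed in compiled form; this text tells all that it offers.
- The arm moves only by the tool apply_moves, never from a script. Its argument "moves" is a list of rows, each an object of numbers: "ax", "ay", "az": the turn, a rotation vector about the world's x, y, z in degrees; "x", "y", "z": the shift along the world's x, y, z in cm; "jaw": the finger opening in cm, from 0 to 8.54. A call has exactly 8 rows; each row shifts and turns the commanded pose from where the row before left it; what a row does not reach is not made up. A row lasts 1/12 s, in which the tool goes at most 41.7 mm and 7.16 degrees, less where a joint would pass 70% of its speed; a pose out of reach is approached as far as the arm can. A call is refused whole if a number of a shift passes 4.17 or a number of a turn 7.16, either way. A call with a gripper value outside its range is refused whole. The fingers move at their own pace and stop on an object; "newtons" is the grip in N (left out, the last holds). Time passes only in rows, so rows that do not move let the fingers close, or fill a call up. It gives the time, the measured TCP pose, the force, the opening and the grip force at its end, in the units of the state.
- manip.read_state(): the state, without advancing time (a new reading comes with each control period).
- manip.read_camera(name): name is "scene" or "top"; returns the picture (480x640x3 uint8, red, green, blue); there is no depth.
- manip.camera_params(name): a dict with "fx", "fy", "cx", "cy" (pixels), "R" (3x3) and "t" (3): a world point X has camera coordinates R X + t. Camera axes: x right, y down, z forward; pixel columns grow to the right and rows downward; lengths in mm; the calibration is good to about 2 mm. A picture is of the moment at which its call begins. camera_params takes no time and is no camera call.
- manip.sign_off(): hands the job in; it is judged then, once.
Trained networks look in the newest picture that a camera, given by its name, has taken for a name from the list of things; names that differ only in an ending like _2 or _b are one class to them, and where a whole thing is asked for, a point or a joint stands for the part that bears it (a point fixed in the world has none). Each returns a list of dicts, best first, with "p" (0 to 1); they miss things now and then, are a little off and sometimes report something else, mostly with a low value. They report only what shows in the picture. A call takes as long as a camera call.
- manip.outline_of(camera, thing): "region" (480x640 bool, what is visible of it) and "centre" ([column, row] in pixels, amid what is visible of it).
The state is a dict: "clock": time; "joint_positions": joint angles; "joint_velocities": joint speeds; "joint_torque": joint torques, N m; "tcp_pos": TCP position; "orientation": TCP orientation; "contact_force": force on the tool from outside, world axes, zero at the start; "moment": the same for the moment, N m; "finger_gap": opening from 0.0 (shut) to 1.0 (fully open); "grip_force": force on a finger pad.
Only numpy, scipy, OpenCV 4.12 (cv2) and the standard library are available. Lean on these libraries where they do the work, as an engineer would, in place of code of your own. Each camera call takes 0.05 s, during which the arm holds its last target. There are 200 camera calls.

TASK

Zero the coffee grinder: turn the slim dark ring clockwise (seen from above) until you feel the burrs inside meet and push back, and leave it resting lightly against them without forcing it further; do not press on the fixed metal rings above and below it. Then let go of the ring and swing the black locking lever on the housing all the way over to its other side. Leave the other things on the worktop where they are.

Things in the scene. Friction and masses are not known exactly. Their poses are not given: they have to be found in the camera images.
- grinder: Grey coffee grinder, fixed. Housing: rounded box, 100 mm along its own x, 190 mm along y (y -140 to +50 mm), top 92 mm above the worktop; front faces its own -x. Origin at worktop height under the ring's vertical axis. On the axis, from below: a steel disc (radius 40, top 95 mm high), neck, the turning ring, cap.
- ring_center (a point): On the ring's vertical axis at its mid height, 121 mm above the worktop. Slim dark steel ring: radius 31 mm, 115 to 127 mm high, with a tab on its rim; grip it across its diameter from above, fingers straddling the cap, clear of the tab. Friction about 0.42 N m; it stays where it is left.
- ring_tab (a point): Outer end of the ring's tab, 40 mm from the axis, 121 mm high; turns with the ring. Tab: 8 mm wide, 10 tall, 9 mm out of the rim, at first roughly to the grinder's front. Turned clockwise, the ring meets the unseen sprung burr 0.2 to 1.4 rad from its start: the torque jumps by 0.09 N m (4 N at 22 mm radius), then grows by 1.4 N m per rad. Rightly left, it is 0.01 to 0.17 rad past the first touch.
- neck: Fixed aluminium lower ring, radius 27 mm (30 mm at its foot), from 95 to 113.5 mm high, just under the turning ring. Origin as grinder.
- cap: Fixed aluminium upper ring (radius 27 mm, from 128.5 mm) with a closed cap (radius 25 mm) on it, top 158.5 mm above the worktop. Origin as grinder.
- lock (a joint): Locking lever's angle in rad: 0 leaning 0.5 rad from upright to the grinder's back (its +x), 1.0 all the way over, leaning 0.5 rad to the front (-x), at a stop. It swings in the grinder's x-z plane with light friction (0.06 N m) and stays where it is left. Its pivot lies at x 0, y -100 mm, 113 mm high, on a block 70 x 50 mm whose top is 116 mm high.
- lock_tip (a point): Centre of the black ball knob, 26 mm in diameter, at the end of the locking lever, 50 mm from the pivot; at first 157 mm high and 24 mm behind (+x of the grinder) the pivot. It can be pushed over from behind with the closed fingertips.
- mug_a: Striped mug, 80 x 114 x 89 mm, loose, origin at the centre of its underside. Bystander.
- teaspoon: Steel teaspoon, 130 x 27 x 11 mm, loose, origin under its middle. Bystander.
- capsule_1: Dark brown coffee capsule, 49 mm wide, 34 mm tall, loose, origin at the centre of its underside. Bystander.
- canister_coffee: White canister with black lid, 100 x 115 x 151 mm, loose, origin at the centre of its underside. Bystander.

How it is judged (in metres and radians):
On the way, in this order (a step that is already met when the one before it is completed fails the run):
1. the ring has been turned against the burr: ring and burr press on each other with 2 to 15 N, fingers off the ring (contact force between ring_nub and burr_face between 2 and 15 N and contact force between each of the fingers, the arm and anything else below 0.1 N), for 0.2 s.
2. then the locking lever is swung over (value of joint lock above 0.85 rad), for 0.2 s.
At the end, for the whole second after the job is handed in: The ring rests against the burr, pressing on it with 2 to 15 N, and the locking lever stands over at its front end (over 0.85 of its 1.0 rad) (contact force between ring_nub and burr_face between 2 and 15 N and value of joint lock above 0.85 rad); the robot touches nothing.
It fails at once if the burr is forced: the ring presses on it with more than 19 N (contact force between ring_nub and burr_face above 19 N).
It fails at once if the robot presses on a fixed ring above or below the turning ring, or on the cap, with more than 5 N (contact force between any of the arm, the fingers and cap above 5 N or contact force between any of the arm, the fingers and neck above 5 N).
It fails at once if the mug, teaspoon, capsule or canister is moved by more than 30 mm (distance of any of mug_a, teaspoon, capsule_1, canister_coffee from where it was at the start of the episode above 0.03 m).
It also fails if it takes over 64 s, if anything falls off the work surface, if the arm or the gripper's body presses on something with over 40 N, if the wrist force passes 120 N, or if a joint passes its speed limit or range.

## Working session

There is one attempt and no reset: what is moved stays moved. The work goes in short steps, Python scripts to look and compute and a tool call to move; the robot and the scene stay as the last step left them, time stands still between calls to the robot, and variables do not carry over. Pictures are saved under pics/ and viewed, at most 10 in all, crops included, and the job is handed in when it is done.

Besides the shell and the picture viewer there is one more tool, called after "Request:" as a command line: name --argument value ..., lists and objects as JSON in quotes. apply_moves: Moves the arm, as the interface text tells. Its arguments: {"type":"object","properties":{"moves":{"type":"array","items":{"type":"object","properties":{"ax":{"type":"number"},"ay":{"type":"number"},"az":{"type":"number"},"x":{"type":"number"},"y":{"type":"number"},"z":{"type":"number"},"jaw":{"type":"number"}}}},"newtons":{"type":"number"}},"required":["moves"]}

```bash
mkdir -p pics; cat > h.py <<'E'
from rig import manip
import numpy as np, cv2
def ray(cam,px):
    p=manip.camera_params(cam);R=np.array(p["R"]);t=np.array(p["t"])
    d=R.T@np.array([(px[0]-p["cx"])/p["fx"],(px[1]-p["cy"])/p["fy"],1]);return -R.T@t,d
def atz(cam,px,z):
    o,d=ray(cam,px);return o+d*(z-o[2])/d[2]
def proj(cam,X):
    p=manip.camera_params(cam);c=np.array(p["R"])@np.array(X)+np.array(p["t"])
    return np.array([p["fx"]*c[0]/c[2]+p["cx"],p["fy"]*c[1]/c[2]+p["cy"]])
def save(cam,n):
    im=manip.read_camera(cam);cv2.imwrite("pics/"+n,im[:,:,::-1]);return im
E
python3 - <<'E'
from h import *
np.set_printoptions(precision=1,suppress=True)
a=save("scene","s1.png");b=save("top","t1.png")
H={"ring_center":121,"ring_tab":121,"cap":158.5,"lock_tip":157,"grinder":92,"neck":100,"mug_a":45,"teaspoon":5,"capsule_1":17,"canister_coffee":75}
for n,z in H.items():
  for c in("top","scene"):
    r=manip.outline_of(c,n)
    for q in r[:1]: print(n,c,round(q["p"],2),np.array(q["centre"]),q["region"].sum(),atz(c,q["centre"],z))
for c in("top","scene"): print(c,ray(c,(320,240)),manip.camera_params(c)["fx"])
s=manip.read_state();print(s)
E
```

```text
ring_center top 0.8 [324.2 230.5] 3254 [529.5 100.3 121. ]
ring_center scene 0.77 [334.7 250.1] 3503 [472.4  59.4 121. ]
ring_tab top 0.46 [302.6 236.6] 122 [521.8 149.8 121. ]
ring_tab scene 0.74 [308.5 230.4] 141 [515.4 150.8 121. ]
cap top 0.66 [294.9 223.8] 444 [543.3 163.1 158.5]
cap scene 0.62 [309.4 217.9] 348 [515.8 147.5 158.5]
lock_tip top 0.56 [336.7 203.9] 126 [576.7  67.3 157. ]
lock_tip scene 0.57 [347.6 216.3] 125 [563.9  69.  157. ]
grinder top 0.81 [322.  227.3] 3348 [544.7 102.9  92. ]
grinder scene 0.93 [333.5 247.5] 3603 [514.5  82.7  92. ]
neck scene 0.41 [309.2 237. ] 148 [517.2 150.5 100. ]
mug_a top 0.65 [477.6 217.9] 1415 [ 532.2 -273.7   45. ]
mug_a scene 0.85 [479.2 302.5] 1690 [ 530.1 -271.3   45. ]
teaspoon top 0.64 [206.5 250.8] 261 [543.3 386.7   5. ]
teaspoon scene 0.6 [231.3 240.7] 62 [521.5 399.7   5. ]
capsule_1 top 0.57 [189.2 301.9] 324 [422.5 434.8  17. ]
capsule_1 scene 0.59 [195.5 257.6] 253 [406.1 430.3  17. ]
canister_coffee top 0.73 [132.4 257.3] 2449 [533.5 542.8  75. ]
canister_coffee scene 0.57 [191.5 211.6] 2028 [510.2 514.7  75. ]
top (array([ 267.7,  154.8, 1204.5]), array([ 0.2, -0. , -1. ])) 499.9376726043841
scene (array([-358.8, -335.7,  829.8]), array([ 0.7,  0.4, -0.6])) 502.61604254160784
{'clock': 1.1, 'joint_positions': array([ 1.4,  0.4,  0. , -0. , -1.2, -0.3]), 'joint_velocities': array([ 0.,  0., -0.,  0.,  0.,  0.]), 'joint_torque': array([ -0. , -58.3,  29.4,   6.9,  -0. ,   0. ]), 'tcp_pos': array([275.1, 616.4, 231.3]), 'orientation': array([-3.1,  0.7,  0. ]), 'contact_force': array([-0.4, -0.2,  0.1]), 'moment': array([ 0. , -0. , -0.1]), 'grip_force': 0.0, 'finger_gap': 1.0015003608726099}
```

View pics/t1.png

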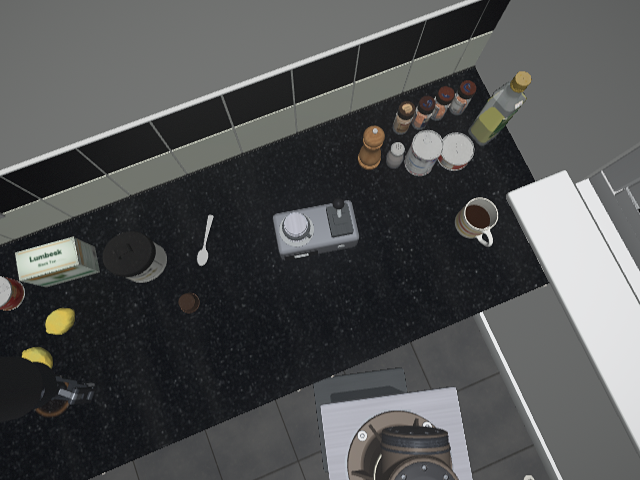

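View pics/s1.png

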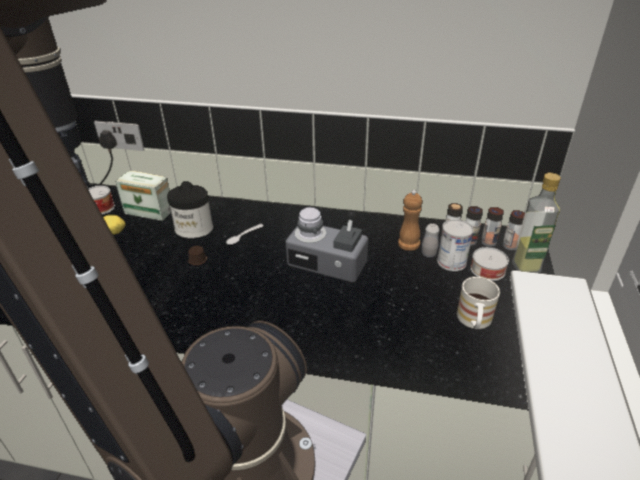

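The top view shows the grinder at about (316,230), with the cap at (295,224) and the lever knob at (338,204). The tab isn't clear at this scale. I'll fit the grinder's pose to the outlines in both cameras.

```bash
cat > fit.py <<'E'
from h import *
from scipy.optimize import minimize
def cyl(x,y,r,z0,z1):
    a=np.linspace(0,2*np.pi,32,endpoint=False)
    return np.array([[x+r*np.cos(q),y+r*np.sin(q),z] for z in(z0,z1) for q in a])
def box(x0,x1,y0,y1,z0,z1): return np.array([[x,y,z] for x in(x0,x1) for y in(y0,y1) for z in(z0,z1)],float)
k=0.5
PARTS=[box(-50,50,-140,50,0,92),cyl(0,0,40,92,95),cyl(0,0,28,95,115),cyl(0,0,31,115,127),cyl(0,0,27,127,135),cyl(0,0,25,135,158.5),box(-35,35,-125,-75,92,116)]
u=np.random.default_rng(0).normal(size=(80,3));u/=np.linalg.norm(u,axis=1)[:,None]
BALL=u*13+[24,-100,157]
def W(P,v):
    c,s=np.cos(v[2]),np.sin(v[2]);return np.c_[P[:,0]*c-P[:,1]*s+v[0],P[:,0]*s+P[:,1]*c+v[1],P[:,2]]
def mask(cam,v,parts):
    m=np.zeros((480*4,640*4),np.uint8)
    for P in parts:
        q=np.array([proj(cam,x) for x in W(P,v)])
        cv2.fillConvexPoly(m,cv2.convexHull(((q+.5)*4).astype(np.int32)),255)
    return cv2.resize(m,(640,480),interpolation=cv2.INTER_AREA)/255.
E
python3 - <<'E'
from fit import *
np.set_printoptions(precision=2,suppress=True)
for c in("top","scene"):manip.read_camera(c)
reg={c:manip.outline_of(c,"grinder")[0]["region"].astype(float) for c in("top","scene")}
def cost(v,cams):return sum(np.abs(mask(c,v,PARTS+[BALL])-reg[c]).sum() for c in cams)
for cams in(("top",),("scene",),("top","scene")):
    S=np.array([[535,150,0],[555,150,0],[535,170,0.],[535,150,.3]])
    best=min((minimize(cost,[540,150,a],args=(cams,),method="Nelder-Mead",options=dict(initial_simplex=S+[0,0,a])) for a in(-.3,0,.3)),key=lambda r:r.fun)
    print(cams,best.x,best.fun)
v=best.x
ims=[]
for c,ce in(("top",(316,230)),("scene",(328,240))):
    im=manip.read_camera(c)[:,:,::-1].copy()
    x0,y0=ce[0]-50,ce[1]-38
    s=8;big=cv2.resize(im[y0:y0+75,x0:x0+100],None,fx=s/2*1.95,fy=s/2*1.95,interpolation=cv2.INTER_CUBIC);f=s/2*1.95
    raw=big.copy()
    for P in PARTS+[BALL]:
        q=np.array([proj(c,x) for x in W(P,v)]);h=cv2.convexHull((((q+.5)-[x0,y0])*f).astype(np.int32));cv2.polylines(big,[h],1,(0,255,0),1)
    ims.append(np.hstack([raw,big]))
out=np.vstack(ims);out=cv2.resize(out,(800,600));cv2.imwrite("pics/f1.png",out)
E
```

```text
Traceback (most recent call last):
  File "fit.py", line 16, in mask
    q=np.array([proj(cam,x) for x in W(P,v)])
                ~~~~^^^^^^^
  File "h.py", line 9, in proj
    p=manip.camera_params(cam);c=np.array(p["R"])@np.array(X)+np.array(p["t"])
ValueError: time passes only in moves, steps and waits
```

```bash
cat >> h.py <<'E'
PR={c:manip.camera_params(c) for c in("top","scene")}
def projs(cam,X):
    p=PR[cam];c=np.array(X)@np.array(p["R"]).T+np.array(p["t"])
    return c[:,:2]/c[:,2:]*[p["fx"],p["fy"]]+[p["cx"],p["cy"]]
E
sed -i 's/np.array(\[proj(cam,x) for x in W(P,v)\])/projs(cam,W(P,v))/' fit.py
cat > run1.py <<'E'
from fit import *
np.set_printoptions(precision=2,suppress=True)
im0={c:manip.read_camera(c) for c in("top","scene")}
reg={c:manip.outline_of(c,"grinder")[0]["region"].astype(float) for c in("top","scene")}
def cost(v,cams):return sum(np.abs(mask(c,v,PARTS+[BALL])-reg[c]).sum() for c in cams)
for cams in(("top",),("scene",),("top","scene")):
    S=np.array([[535,150,0],[555,150,0],[535,170,0.],[535,150,.3]])
    best=min((minimize(cost,[540,150,a],args=(cams,),method="Nelder-Mead",options=dict(initial_simplex=S+[0,0,a],maxiter=120)) for a in(-.3,0.,.3)),key=lambda r:r.fun)
    print(cams,best.x,best.fun)
v=best.x
ims=[]
for c,ce in(("top",(316,230)),("scene",(328,240))):
    im=im0[c][:,:,::-1]
    x0,y0=ce[0]-50,ce[1]-38;f=4
    raw=cv2.resize(im[y0:y0+75,x0:x0+100],None,fx=f,fy=f,interpolation=cv2.INTER_CUBIC);big=raw.copy()
    for P in PARTS+[BALL]:
        h=cv2.convexHull(((projs(c,W(P,v))+.5-[x0,y0])*f).astype(np.int32));cv2.polylines(big,[h],1,(0,255,0),1)
    ims.append(np.hstack([raw,big]))
cv2.imwrite("pics/f1.png",np.vstack(ims))
E
time python3 run1.py
```

```text
('top',) [548.66 162.94   0.08] 815.0666666666667
('scene',) [553.14 164.9    0.03] 1277.0745098039215
('top', 'scene') [548.76 162.97   0.08] 2105.5372549019608
real	0m4.171s
user	0m5.614s
sys	0m0.616s
```

View pics/f1.png

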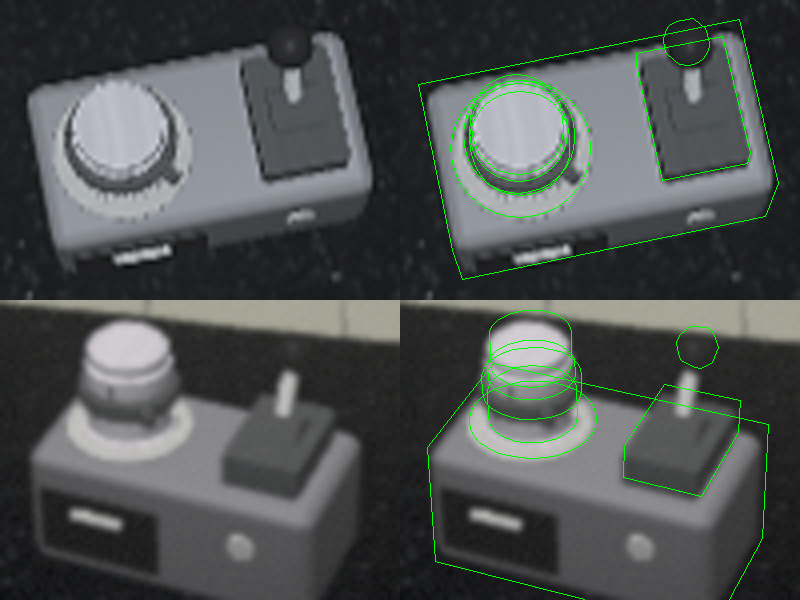

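The fit is within about 1 px on the disc. I'll refine it with clicked features: the disc extremes, the ball and the cap sides.

```bash
cat > run2.py <<'E'
from fit import *
from scipy.optimize import least_squares
np.set_printoptions(precision=2,suppress=True)
O={"top":(266,192),"scene":(278,202)}
# from crop /4
M={"top":dict(L=53,R=193,B=217,cL=70,cR=171,ball=(290,46),bl=[(265,180),(350,163)]),"scene":dict(L=67,R=192,B=458,cL=83,cR=173,ball=(290,350),bl=[(222,485),(296,497)])}
disc=cyl(0,0,40,95,95.01);cap=cyl(0,0,25,140,158.5)
def res(v,cams):
    o=[]
    for c in cams:
        m=M[c];y=300 if c=="scene" else 0
        f=lambda P:((projs(c,W(P,v))+.5-O[c])*4+[0,y])
        d=f(disc);o+=[d[:,0].min()-m["L"],d[:,0].max()-m["R"],d[:,1].max()-m["B"]]
        q=f(cap);o+=[q[:,0].min()-m["cL"],q[:,0].max()-m["cR"]]
        o+=list(f(np.array([[24,-100,157.]]))[0]-m["ball"])
        o+=list((f(np.array([[-35,-75,116.],[-35,-125,116]]))-m["bl"]).ravel()*.5)
    return np.array(o)/4
for cams in(("top",),("scene",),("top","scene")):
    r=least_squares(res,[549,163,.1],args=(cams,),x_scale=[10,10,.1]);print(cams,r.x);print(r.fun)
t=np.array([309.5,236.5])-.5
T=atz("top",t,124);print("tab top",T-np.r_[r.x[:2],124],np.linalg.norm(T[:2]-r.x[:2]))
t=np.array([278+149/4,202+112/4])-.5;T=atz("scene",t,121);print("tab sc",T-np.r_[r.x[:2],121])
E
python3 run2.py
```

```text
('top',) [547.85 161.79   0.06]
[ 0.05  0.04  0.16  0.67 -1.32  0.41  0.28 -0.02 -0.51  0.31 -0.38]
('scene',) [540.53 161.16   0.04]
[-0.28  0.26  1.11  0.72 -1.21  0.98  2.09 -0.72 -3.55 -0.23 -2.5 ]
('top', 'scene') [545.13 162.46   0.06]
[-0.11 -0.1   1.36  0.5  -1.47  0.25  1.44 -0.07  0.07  0.25  0.18  0.14
  0.61 -0.03  1.14 -0.82  1.39  0.48 -0.26 -4.29  0.28 -3.39]
tab top [-24.5  -26.87   0.  ] 36.365026512529894
tab sc [-19.67 -23.58   0.  ]
```

Request:
apply_moves --moves '[{"x": 1.7, "y": -2.84, "az": 3.4, "jaw": 8.54}, {"x": 1.7, "y": -2.84, "az": 3.4}, {"x": 1.7, "y": -2.84, "az": 3.4}, {"x": 1.7, "y": -2.84, "az": 3.4}, {"x": 1.7, "y": -2.84, "az": 3.4}, {"x": 1.7, "y": -2.84, "az": 3.4}, {"x": 1.7, "y": -2.84, "az": 3.4}, {"x": 1.7, "y": -2.84, "az": 3.4}]' --newtons 60

```text
validation failed for argument at $.mo...
```

Request:
apply_moves --moves '[{"x": 1.7, "y": -2.84, "az": 3.4}, {"x": 1.7, "y": -2.84, "az": 3.4}, {"x": 1.7, "y": -2.84, "az": 3.4}, {"x": 1.7, "y": -2.84, "az": 3.4}, {"x": 1.7, "y": -2.84, "az": 3.4}, {"x": 1.7, "y": -2.84, "az": 3.4}, {"x": 1.7, "y": -2.84, "az": 3.4}, {"x": 1.7, "y": -2.84, "az": 3.4}]'

```text
validation failed for argument at $.mo...
```

```bash
cat > st.py <<'E'
from h import *
from scipy.spatial.transform import Rotation as Ro
np.set_printoptions(precision=3,suppress=True)
s=manip.read_state();R=Ro.from_rotvec(s["orientation"]).as_matrix()
print(s["clock"],s["tcp_pos"],"yaw y",np.degrees(np.arctan2(R[1,1],R[0,1])),"z",R[:,2],"j",s["joint_positions"],"F",s["contact_force"],"M",s["moment"],s["finger_gap"],s["grip_force"])
E
python3 st.py
sed -i 's/bl=\[(222,485),(296,497)\]/bl=None/; s/        o+=list((f(np.array(\[\[-35/        if m["bl"]: o+=list((f(np.array([[-35/' run2.py; python3 run2.py
python3 - <<'E'
from h import *
ims=[]
for c,(x,y) in(("top",(266,172)),("scene",(278,172))):
    im=manip.read_camera(c)[:,:,::-1][y:y+100,x:x+100];ims.append(cv2.resize(im,None,fx=4,fy=4,interpolation=cv2.INTER_CUBIC))
cv2.imwrite("pics/h1.png",np.hstack(ims))
E
```

```text
1.5 [275.128 616.367 231.326] yaw y -114.05181297325731 z [ 0.  0. -1.] j [ 1.439  0.359  0.012  0.    -1.224 -0.288] F [-0.594 -0.648 -0.203] M [ 0.025  0.018 -0.045] 1.0004959405951788 0.0
('top',) [547.85 161.79   0.06]
[ 0.05  0.04  0.16  0.67 -1.32  0.41  0.28 -0.02 -0.51  0.31 -0.38]
('scene',) [545.35 163.97   0.06]
[-0.34  0.12 -0.24  0.64 -1.33  0.88  0.19]
('top', 'scene') [545.7  162.72   0.07]
[-0.26 -0.24  1.13  0.35 -1.62 -0.19  0.61 -0.09 -0.3   0.2  -0.34  0.15
  0.62 -0.19  1.16 -0.81  1.46  0.  ]
tab top [-25.08 -27.13   0.  ] 36.9437968881928
tab sc [-20.24 -23.84   0.  ]
```

View pics/h1.png

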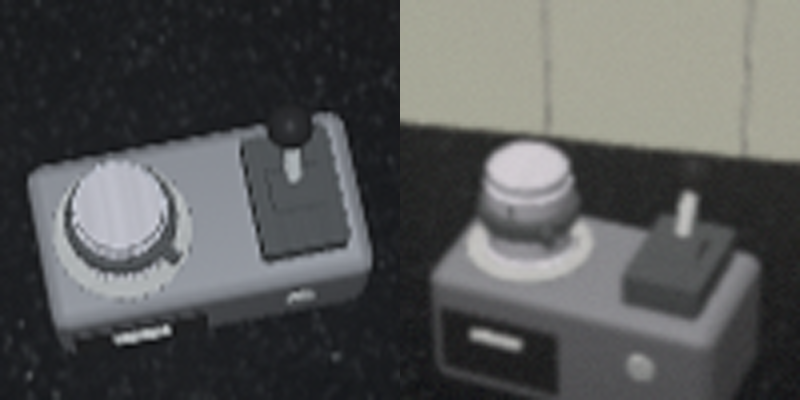

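The picture is unchanged, with the tab at (309,236), so the arm hasn't moved. The rows probably need every key, so I'll give all seven.

Request:
apply_moves --moves '[{"ax": 0, "ay": 0, "az": 3.4, "x": 1.7, "y": -2.84, "z": 0, "jaw": 8.54}, {"ax": 0, "ay": 0, "az": 3.4, "x": 1.7, "y": -2.84, "z": 0, "jaw": 8.54}, {"ax": 0, "ay": 0, "az": 3.4, "x": 1.7, "y": -2.84, "z": 0, "jaw": 8.54}, {"ax": 0, "ay": 0, "az": 3.4, "x": 1.7, "y": -2.84, "z": 0, "jaw": 8.54}, {"ax": 0, "ay": 0, "az": 3.4, "x": 1.7, "y": -2.84, "z": 0, "jaw": 8.54}, {"ax": 0, "ay": 0, "az": 3.4, "x": 1.7, "y": -2.84, "z": 0, "jaw": 8.54}, {"ax": 0, "ay": 0, "az": 3.4, "x": 1.7, "y": -2.84, "z": 0, "jaw": 8.54}, {"ax": 0, "ay": 0, "az": 3.4, "x": 1.7, "y": -2.84, "z": 0, "jaw": 8.54}]' --newtons 60

```text
clock: 2.27
tcp_pos: [411.7, 387.7, 231.6]
orientation: [-3.14, -0.091, -0.001]
contact_force: [-0.2, 0.4, -0.5]
finger_gap: 0.999
grip_force: 0.0
```

Request:
apply_moves --moves '[{"ax": 0, "ay": 0, "az": 3.4, "x": 1.7, "y": -2.83, "z": 0, "jaw": 8.54}, {"ax": 0, "ay": 0, "az": 3.4, "x": 1.7, "y": -2.83, "z": 0, "jaw": 8.54}, {"ax": 0, "ay": 0, "az": 3.4, "x": 1.7, "y": -2.83, "z": 0, "jaw": 8.54}, {"ax": 0, "ay": 0, "az": 3.4, "x": 1.7, "y": -2.83, "z": 0, "jaw": 8.54}, {"ax": 0, "ay": 0, "az": 3.4, "x": 1.7, "y": -2.83, "z": 0, "jaw": 8.54}, {"ax": 0, "ay": 0, "az": 3.4, "x": 1.7, "y": -2.83, "z": 0, "jaw": 8.54}, {"ax": 0, "ay": 0, "az": 3.4, "x": 1.7, "y": -2.83, "z": 0, "jaw": 8.54}, {"ax": 0, "ay": 0, "az": 3.4, "x": 1.65, "y": -2.83, "z": 0, "jaw": 8.54}]'

```text
clock: 2.93
tcp_pos: [547.3, 161.3, 231.6]
orientation: [-3.031, -0.827, -0.001]
contact_force: [0.4, 0.5, 0.4]
finger_gap: 1.0
grip_force: 0.0
```

```bash
python3 st.py
python3 - <<'E'
from h import *
ims=[]
for c,(x,y) in(("top",(246,172)),("scene",(258,152))):
    im=manip.read_camera(c)[:,:,::-1][y:y+130,x:x+130];ims.append(cv2.resize(im,(400,400),interpolation=cv2.INTER_CUBIC))
cv2.imwrite("pics/h2.png",np.hstack(ims))
E
```

```text
2.9333 [547.293 161.267 231.597] yaw y -59.477292726873756 z [ 0.  0. -1.] j [ 0.629  0.187 -0.223  0.    -1.16   1.474] F [0.414 0.488 0.394] M [ 0.012 -0.046 -0.021] 1.0001422317147257 0.0
```

View pics/h2.png

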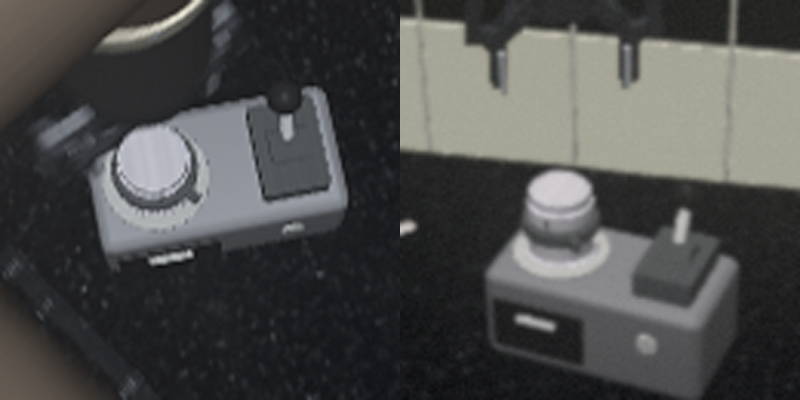

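The open gripper is centred above the cap, with its fingertips at (500,90) and (628,85) in the right crop, and the tab is clear of the finger line. I'll descend now.

Request:
apply_moves --moves '[{"ax": 0, "ay": 0, "az": 0, "x": -0.05, "y": 0.06, "z": -1.2, "jaw": 8.54}, {"ax": 0, "ay": 0, "az": 0, "x": 0, "y": 0, "z": -1.2, "jaw": 8.54}, {"ax": 0, "ay": 0, "az": 0, "x": 0, "y": 0, "z": -1.2, "jaw": 8.54}, {"ax": 0, "ay": 0, "az": 0, "x": 0, "y": 0, "z": -1.2, "jaw": 8.54}, {"ax": 0, "ay": 0, "az": 0, "x": 0, "y": 0, "z": -1.2, "jaw": 8.54}, {"ax": 0, "ay": 0, "az": 0, "x": 0, "y": 0, "z": -1.2, "jaw": 8.54}, {"ax": 0, "ay": 0, "az": 0, "x": 0, "y": 0, "z": -1.0, "jaw": 8.54}, {"ax": 0, "ay": 0, "az": 0, "x": 0, "y": 0, "z": -0.6, "jaw": 8.54}]'

```text
clock: 3.7
tcp_pos: [545.6, 163.4, 142.1]
orientation: [3.032, 0.822, -0.002]
contact_force: [0.1, -0.1, -0.5]
finger_gap: 1.0
grip_force: 0.0
```

Request:
apply_moves --moves '[{"ax": 0, "ay": 0, "az": 0, "x": 0, "y": 0, "z": -0.8, "jaw": 8.54}, {"ax": 0, "ay": 0, "az": 0, "x": 0, "y": 0, "z": -0.8, "jaw": 8.54}, {"ax": 0, "ay": 0, "az": 0, "x": 0, "y": 0, "z": -0.7, "jaw": 8.54}, {"ax": 0, "ay": 0, "az": 0, "x": 0, "y": 0, "z": -0.6, "jaw": 8.54}, {"ax": 0, "ay": 0, "az": 0, "x": 0, "y": 0, "z": -0.5, "jaw": 8.54}, {"ax": 0, "ay": 0, "az": 0, "x": 0, "y": 0, "z": -0.3, "jaw": 8.54}, {"ax": 0, "ay": 0, "az": 0, "x": 0, "y": 0, "z": 0, "jaw": 8.54}, {"ax": 0, "ay": 0, "az": 0, "x": 0, "y": 0, "z": 0, "jaw": 8.54}]'

```text
clock: 4.37
tcp_pos: [546.2, 163.4, 106.4]
orientation: [3.032, 0.822, 0.0]
contact_force: [-0.3, 0.7, -0.3]
finger_gap: 1.001
grip_force: 0.0
```

```bash
python3 st.py
python3 - <<'E'
from h import *
ims=[]
for c,(x,y) in(("top",(246,172)),("scene",(258,172))):
    im=manip.read_camera(c)[:,:,::-1][y:y+100,x:x+100];ims.append(cv2.resize(im,(400,400),interpolation=cv2.INTER_CUBIC))
cv2.imwrite("pics/h3.png",np.hstack(ims))
E
```

```text
4.3667 [546.228 163.357 106.353] yaw y -59.64891812442106 z [ 0. -0. -1.] j [ 0.634  0.301 -0.386  0.    -0.885  1.467] F [-0.264  0.721 -0.267] M [ 0.022 -0.044 -0.043] 1.0009822580809136 0.0
```

View pics/h3.png

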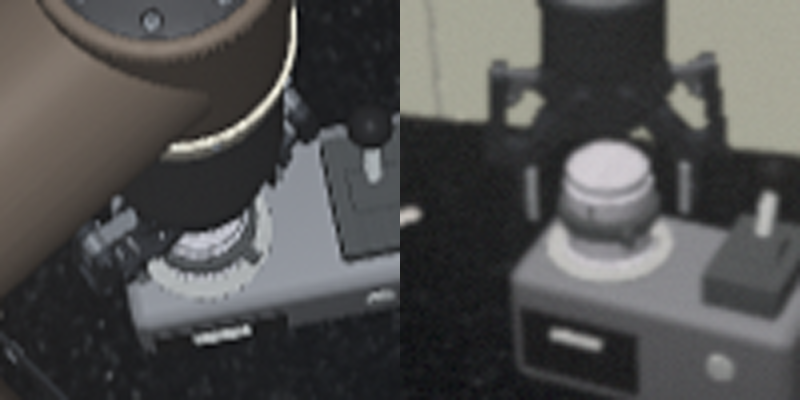

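Request:
apply_moves --moves '[{"ax": 0, "ay": 0, "az": 0, "x": 0, "y": 0, "z": -0.3, "jaw": 7.2}, {"ax": 0, "ay": 0, "az": 0, "x": 0, "y": 0, "z": 0, "jaw": 6.8}, {"ax": 0, "ay": 0, "az": 0, "x": 0, "y": 0, "z": 0, "jaw": 6.5}, {"ax": 0, "ay": 0, "az": 0, "x": 0, "y": 0, "z": 0, "jaw": 6.3}, {"ax": 0, "ay": 0, "az": 0, "x": 0, "y": 0, "z": 0, "jaw": 6.1}, {"ax": 0, "ay": 0, "az": 0, "x": 0, "y": 0, "z": 0, "jaw": 5.8}, {"ax": 0, "ay": 0, "az": 0, "x": 0, "y": 0, "z": 0, "jaw": 5.0}, {"ax": 0, "ay": 0, "az": 0, "x": 0, "y": 0, "z": 0, "jaw": 5.0}]' --newtons 50

```text
clock: 5.13
tcp_pos: [546.3, 163.1, 104.0]
orientation: [3.032, 0.822, 0.001]
contact_force: [-1.5, -1.3, 4.4]
finger_gap: 0.704
grip_force: 52.8
```

```bash
python3 st.py
```

```text
5.1333 [546.342 163.128 103.96 ] yaw y -59.64213096236985 z [ 0.001 -0.    -1.   ] j [ 0.634  0.303 -0.389  0.001 -0.879  1.467] F [-1.461 -1.275  4.415] M [-0.885  0.269  0.022] 0.7038697709529488 52.80807673931122
```

Request:
apply_moves --moves '[{"ax": 0, "ay": 0, "az": -1, "x": 0, "y": 0, "z": 0.03, "jaw": 5.0}, {"ax": 0, "ay": 0, "az": -1, "x": 0, "y": 0, "z": 0.02, "jaw": 5.0}, {"ax": 0, "ay": 0, "az": -1, "x": 0, "y": 0, "z": 0, "jaw": 5.0}, {"ax": 0, "ay": 0, "az": -1, "x": 0, "y": 0, "z": 0, "jaw": 5.0}, {"ax": 0, "ay": 0, "az": -1, "x": 0, "y": 0, "z": 0, "jaw": 5.0}, {"ax": 0, "ay": 0, "az": -1, "x": 0, "y": 0, "z": 0, "jaw": 5.0}, {"ax": 0, "ay": 0, "az": -1, "x": 0, "y": 0, "z": 0, "jaw": 5.0}, {"ax": 0, "ay": 0, "az": -0.5, "x": 0, "y": 0, "z": 0, "jaw": 5.0}]'

```text
clock: 5.8
tcp_pos: [546.3, 163.2, 104.0]
orientation: [3.08, 0.62, 0.0]
contact_force: [0.8, -4.0, 4.1]
finger_gap: 0.707
grip_force: 53.5
```

```bash
python3 st.py
```

```text
5.8 [546.256 163.241 103.966] yaw y -67.23686223929643 z [ 0. -0. -1.] j [ 0.634  0.303 -0.388  0.    -0.879  1.334] F [ 0.795 -4.04   4.085] M [-1.698 -0.331  0.455] 0.706609531576918 53.54324519634247
```

Request:
apply_moves --moves '[{"ax": 0, "ay": 0, "az": -0.5, "x": 0, "y": 0, "z": 0, "jaw": 5.0}, {"ax": 0, "ay": 0, "az": -0.5, "x": 0, "y": 0, "z": 0, "jaw": 5.0}, {"ax": 0, "ay": 0, "az": -0.5, "x": 0, "y": 0, "z": 0, "jaw": 5.0}, {"ax": 0, "ay": 0, "az": -0.5, "x": 0, "y": 0, "z": 0, "jaw": 5.0}, {"ax": 0, "ay": 0, "az": -0.5, "x": 0, "y": 0, "z": 0, "jaw": 5.0}, {"ax": 0, "ay": 0, "az": -0.5, "x": 0, "y": 0, "z": 0, "jaw": 5.0}, {"ax": 0, "ay": 0, "az": -0.5, "x": 0, "y": 0, "z": 0, "jaw": 5.0}, {"ax": 0, "ay": 0, "az": -0.5, "x": 0, "y": 0, "z": 0, "jaw": 5.0}]'

```text
clock: 6.47
tcp_pos: [546.3, 163.3, 103.9]
orientation: [3.099, 0.513, 0.0]
contact_force: [0.9, -3.8, 5.2]
finger_gap: 0.704
grip_force: 53.6
```

```bash
python3 st.py
```

```text
6.4667 [546.25  163.277 103.942] yaw y -71.1942114470924 z [ 0. -0. -1.] j [ 0.634  0.303 -0.388  0.    -0.879  1.265] F [ 0.928 -3.777  5.167] M [-1.788 -0.368  0.428] 0.7042410120935803 53.61019492149353
```

Request:
apply_moves --moves '[{"ax": 0, "ay": 0, "az": -0.6, "x": 0, "y": 0, "z": 0, "jaw": 5.0}, {"ax": 0, "ay": 0, "az": -0.6, "x": 0, "y": 0, "z": 0, "jaw": 5.0}, {"ax": 0, "ay": 0, "az": -0.6, "x": 0, "y": 0, "z": 0, "jaw": 5.0}, {"ax": 0, "ay": 0, "az": -0.6, "x": 0, "y": 0, "z": 0, "jaw": 5.0}, {"ax": 0, "ay": 0, "az": -0.6, "x": 0, "y": 0, "z": 0, "jaw": 5.0}, {"ax": 0, "ay": 0, "az": -0.6, "x": 0, "y": 0, "z": 0, "jaw": 5.0}, {"ax": 0, "ay": 0, "az": -0.6, "x": 0, "y": 0, "z": 0, "jaw": 5.0}, {"ax": 0, "ay": 0, "az": -0.6, "x": 0, "y": 0, "z": 0, "jaw": 5.0}]'

```text
clock: 7.13
tcp_pos: [546.2, 163.3, 103.9]
orientation: [3.118, 0.383, 0.0]
contact_force: [0.2, -4.1, 4.6]
finger_gap: 0.703
grip_force: 53.6
```

```bash
python3 st.py
```

```text
7.1333 [546.234 163.286 103.94 ] yaw y -75.99715429877537 z [ 0. -0. -1.] j [ 0.634  0.303 -0.388  0.    -0.879  1.181] F [ 0.224 -4.058  4.607] M [-1.762 -0.358  0.449] 0.7026554998420523 53.6336088180542
```

Request:
apply_moves --moves '[{"ax": 0, "ay": 0, "az": -0.6, "x": 0, "y": 0, "z": 0, "jaw": 5.0}, {"ax": 0, "ay": 0, "az": -0.6, "x": 0, "y": 0, "z": 0, "jaw": 5.0}, {"ax": 0, "ay": 0, "az": -0.6, "x": 0, "y": 0, "z": 0, "jaw": 5.0}, {"ax": 0, "ay": 0, "az": -0.6, "x": 0, "y": 0, "z": 0, "jaw": 5.0}, {"ax": 0, "ay": 0, "az": -0.6, "x": 0, "y": 0, "z": 0, "jaw": 5.0}, {"ax": 0, "ay": 0, "az": -0.6, "x": 0, "y": 0, "z": 0, "jaw": 5.0}, {"ax": 0, "ay": 0, "az": -0.6, "x": 0, "y": 0, "z": 0, "jaw": 5.0}, {"ax": 0, "ay": 0, "az": -0.6, "x": 0, "y": 0, "z": 0, "jaw": 5.0}]'

```text
clock: 7.8
tcp_pos: [546.2, 163.3, 103.9]
orientation: [3.131, 0.252, 0.0]
contact_force: [0.6, -4.9, 4.3]
finger_gap: 0.702
grip_force: 53.6
```

```bash
python3 st.py
```

```text
7.8 [546.21  163.328 103.94 ] yaw y -80.79738508472472 z [ 0. -0. -1.] j [ 0.634  0.303 -0.388  0.    -0.879  1.097] F [ 0.566 -4.886  4.276] M [-1.682 -0.283  0.405] 0.7018877667801681 53.647849559783936
```

Request:
apply_moves --moves '[{"ax": 0, "ay": 0, "az": -0.6, "x": 0, "y": 0, "z": 0, "jaw": 5.0}, {"ax": 0, "ay": 0, "az": -0.6, "x": 0, "y": 0, "z": 0, "jaw": 5.0}, {"ax": 0, "ay": 0, "az": -0.6, "x": 0, "y": 0, "z": 0, "jaw": 5.0}, {"ax": 0, "ay": 0, "az": -0.6, "x": 0, "y": 0, "z": 0, "jaw": 5.0}, {"ax": 0, "ay": 0, "az": -0.6, "x": 0, "y": 0, "z": 0, "jaw": 5.0}, {"ax": 0, "ay": 0, "az": -0.6, "x": 0, "y": 0, "z": 0, "jaw": 5.0}, {"ax": 0, "ay": 0, "az": -0.6, "x": 0, "y": 0, "z": 0, "jaw": 5.0}, {"ax": 0, "ay": 0, "az": -0.6, "x": 0, "y": 0, "z": 0, "jaw": 5.0}]'

```text
clock: 8.47
tcp_pos: [546.2, 163.4, 104.0]
orientation: [3.139, 0.121, 0.0]
contact_force: [0.5, -4.5, 4.8]
finger_gap: 0.7
grip_force: 53.7
```

```bash
python3 st.py
```

```text
8.4667 [546.228 163.373 103.955] yaw y -85.5906113729158 z [ 0. -0. -1.] j [ 0.634  0.303 -0.388  0.    -0.879  1.014] F [ 0.507 -4.505  4.815] M [-1.691 -0.227  0.415] 0.6999603641715293 53.65569055080414
```

Request:
apply_moves --moves '[{"ax": 0, "ay": 0, "az": -0.6, "x": 0, "y": 0, "z": 0, "jaw": 5.0}, {"ax": 0, "ay": 0, "az": -0.6, "x": 0, "y": 0, "z": 0, "jaw": 5.0}, {"ax": 0, "ay": 0, "az": -0.6, "x": 0, "y": 0, "z": 0, "jaw": 5.0}, {"ax": 0, "ay": 0, "az": -0.6, "x": 0, "y": 0, "z": 0, "jaw": 5.0}, {"ax": 0, "ay": 0, "az": -0.6, "x": 0, "y": 0, "z": 0, "jaw": 5.0}, {"ax": 0, "ay": 0, "az": -0.6, "x": 0, "y": 0, "z": 0, "jaw": 5.0}, {"ax": 0, "ay": 0, "az": -0.6, "x": 0, "y": 0, "z": 0, "jaw": 5.0}, {"ax": 0, "ay": 0, "az": -0.6, "x": 0, "y": 0, "z": 0, "jaw": 5.0}]'

```text
clock: 9.13
tcp_pos: [546.2, 163.4, 103.9]
orientation: [-3.142, 0.011, -0.0]
contact_force: [-0.1, -3.6, 5.6]
finger_gap: 0.701
grip_force: 53.7
```

```bash
python3 st.py
```

```text
9.1333 [546.238 163.385 103.944] yaw y -90.39442136579194 z [ 0.  0. -1.] j [ 0.634  0.303 -0.388  0.    -0.879  0.93 ] F [-0.076 -3.563  5.59 ] M [-1.611 -0.234  0.43 ] 0.7011098023790797 53.65895926952362
```

Request:
apply_moves --moves '[{"ax": 0, "ay": 0, "az": -0.6, "x": 0, "y": 0, "z": 0, "jaw": 5.0}, {"ax": 0, "ay": 0, "az": -0.6, "x": 0, "y": 0, "z": 0, "jaw": 5.0}, {"ax": 0, "ay": 0, "az": -0.6, "x": 0, "y": 0, "z": 0, "jaw": 5.0}, {"ax": 0, "ay": 0, "az": -0.6, "x": 0, "y": 0, "z": 0, "jaw": 5.0}, {"ax": 0, "ay": 0, "az": -0.6, "x": 0, "y": 0, "z": 0, "jaw": 5.0}, {"ax": 0, "ay": 0, "az": -0.6, "x": 0, "y": 0, "z": 0, "jaw": 5.0}, {"ax": 0, "ay": 0, "az": -0.6, "x": 0, "y": 0, "z": 0, "jaw": 5.0}, {"ax": 0, "ay": 0, "az": -0.6, "x": 0, "y": 0, "z": 0, "jaw": 5.0}]'

```text
clock: 9.8
tcp_pos: [546.2, 163.4, 104.0]
orientation: [-3.138, 0.142, -0.0]
contact_force: [1.1, -3.7, 4.4]
finger_gap: 0.701
grip_force: 53.7
```

```bash
python3 st.py
```

```text
9.8 [546.228 163.425 103.954] yaw y -95.1914311815166 z [ 0.  0. -1.] j [ 0.634  0.303 -0.388  0.    -0.879  0.846] F [ 1.102 -3.695  4.388] M [-1.539 -0.208  0.413] 0.7014641555310126 53.661242723464966
```

Request:
apply_moves --moves '[{"ax": 0, "ay": 0, "az": -0.6, "x": 0, "y": 0, "z": 0, "jaw": 5.0}, {"ax": 0, "ay": 0, "az": -0.6, "x": 0, "y": 0, "z": 0, "jaw": 5.0}, {"ax": 0, "ay": 0, "az": -0.6, "x": 0, "y": 0, "z": 0, "jaw": 5.0}, {"ax": 0, "ay": 0, "az": -0.6, "x": 0, "y": 0, "z": 0, "jaw": 5.0}, {"ax": 0, "ay": 0, "az": -0.6, "x": 0, "y": 0, "z": 0, "jaw": 5.0}, {"ax": 0, "ay": 0, "az": -0.6, "x": 0, "y": 0, "z": 0, "jaw": 5.0}, {"ax": 0, "ay": 0, "az": -0.6, "x": 0, "y": 0, "z": 0, "jaw": 5.0}, {"ax": 0, "ay": 0, "az": -0.6, "x": 0, "y": 0, "z": 0, "jaw": 5.0}]'

```text
clock: 10.47
tcp_pos: [546.2, 163.4, 103.9]
orientation: [-3.13, 0.274, -0.0]
contact_force: [0.6, -3.3, 5.8]
finger_gap: 0.708
grip_force: 53.7
```

```bash
python3 st.py
```

```text
10.4667 [546.211 163.444 103.941] yaw y -99.9918510150422 z [ 0.  0. -1.] j [ 0.634  0.303 -0.388  0.    -0.879  0.762] F [ 0.58  -3.311  5.817] M [-1.543 -0.16   0.376] 0.7083428305606008 53.66222441196442
```

Request:
apply_moves --moves '[{"ax": 0, "ay": 0, "az": -0.6, "x": 0, "y": 0, "z": 0, "jaw": 5.0}, {"ax": 0, "ay": 0, "az": -0.6, "x": 0, "y": 0, "z": 0, "jaw": 5.0}, {"ax": 0, "ay": 0, "az": -0.6, "x": 0, "y": 0, "z": 0, "jaw": 5.0}, {"ax": 0, "ay": 0, "az": -0.6, "x": 0, "y": 0, "z": 0, "jaw": 5.0}, {"ax": 0, "ay": 0, "az": -0.6, "x": 0, "y": 0, "z": 0, "jaw": 5.0}, {"ax": 0, "ay": 0, "az": -0.6, "x": 0, "y": 0, "z": 0, "jaw": 5.0}, {"ax": 0, "ay": 0, "az": -0.6, "x": 0, "y": 0, "z": 0, "jaw": 5.0}, {"ax": 0, "ay": 0, "az": -0.6, "x": 0, "y": 0, "z": 0, "jaw": 5.0}]'

```text
clock: 11.13
tcp_pos: [546.2, 163.5, 104.0]
orientation: [-3.115, 0.405, -0.0]
contact_force: [0.9, -3.6, 5.4]
finger_gap: 0.703
grip_force: 53.7
```

```bash
python3 st.py
```

```text
11.1333 [546.244 163.494 103.973] yaw y -104.79654067836313 z [ 0.  0. -1.] j [ 0.634  0.303 -0.388  0.    -0.879  0.679] F [ 0.926 -3.585  5.39 ] M [-1.492 -0.177  0.426] 0.7031739665014145 53.66330623626709
```

Request:
apply_moves --moves '[{"ax": 0, "ay": 0, "az": -0.6, "x": 0, "y": 0, "z": 0, "jaw": 5.0}, {"ax": 0, "ay": 0, "az": -0.6, "x": 0, "y": 0, "z": 0, "jaw": 5.0}, {"ax": 0, "ay": 0, "az": -0.6, "x": 0, "y": 0, "z": 0, "jaw": 5.0}, {"ax": 0, "ay": 0, "az": -0.6, "x": 0, "y": 0, "z": 0, "jaw": 5.0}, {"ax": 0, "ay": 0, "az": -0.6, "x": 0, "y": 0, "z": 0, "jaw": 5.0}, {"ax": 0, "ay": 0, "az": -0.6, "x": 0, "y": 0, "z": 0, "jaw": 5.0}, {"ax": 0, "ay": 0, "az": -0.6, "x": 0, "y": 0, "z": 0, "jaw": 5.0}, {"ax": 0, "ay": 0, "az": -0.6, "x": 0, "y": 0, "z": 0, "jaw": 5.0}]'

```text
clock: 11.8
tcp_pos: [546.2, 163.5, 103.9]
orientation: [-3.096, 0.535, -0.0]
contact_force: [0.6, -3.3, 5.5]
finger_gap: 0.704
grip_force: 53.7
```

```bash
python3 st.py
```

```text
11.8 [546.228 163.497 103.936] yaw y -109.59667003270025 z [ 0.  0. -1.] j [ 0.634  0.303 -0.388  0.    -0.879  0.595] F [ 0.558 -3.306  5.471] M [-1.447 -0.16   0.415] 0.7037875183269683 53.66260886192322
```

Request:
apply_moves --moves '[{"ax": 0, "ay": 0, "az": -0.6, "x": 0, "y": 0, "z": 0, "jaw": 5.0}, {"ax": 0, "ay": 0, "az": -0.6, "x": 0, "y": 0, "z": 0, "jaw": 5.0}, {"ax": 0, "ay": 0, "az": -0.6, "x": 0, "y": 0, "z": 0, "jaw": 5.0}, {"ax": 0, "ay": 0, "az": -0.6, "x": 0, "y": 0, "z": 0, "jaw": 5.0}, {"ax": 0, "ay": 0, "az": -0.6, "x": 0, "y": 0, "z": 0, "jaw": 5.0}, {"ax": 0, "ay": 0, "az": -0.6, "x": 0, "y": 0, "z": 0, "jaw": 5.0}, {"ax": 0, "ay": 0, "az": -0.6, "x": 0, "y": 0, "z": 0, "jaw": 5.0}, {"ax": 0, "ay": 0, "az": -0.6, "x": 0, "y": 0, "z": 0, "jaw": 5.0}]'

```text
clock: 12.47
tcp_pos: [546.2, 163.5, 104.0]
orientation: [-3.07, 0.664, -0.0]
contact_force: [1.2, -3.4, 4.8]
finger_gap: 0.701
grip_force: 53.7
```

```bash
python3 st.py
```

```text
12.4667 [546.247 163.549 103.98 ] yaw y -114.39087967990116 z [ 0.  0. -1.] j [ 0.634  0.303 -0.388  0.    -0.879  0.511] F [ 1.24  -3.431  4.804] M [-1.35  -0.16   0.425] 0.7012146700677648 53.6621618270874
```

Request:
apply_moves --moves '[{"ax": 0, "ay": 0, "az": -0.6, "x": 0, "y": 0, "z": 0, "jaw": 5.0}, {"ax": 0, "ay": 0, "az": -0.6, "x": 0, "y": 0, "z": 0, "jaw": 5.0}, {"ax": 0, "ay": 0, "az": -0.6, "x": 0, "y": 0, "z": 0, "jaw": 5.0}, {"ax": 0, "ay": 0, "az": -0.6, "x": 0, "y": 0, "z": 0, "jaw": 5.0}, {"ax": 0, "ay": 0, "az": -0.6, "x": 0, "y": 0, "z": 0, "jaw": 5.0}, {"ax": 0, "ay": 0, "az": -0.6, "x": 0, "y": 0, "z": 0, "jaw": 5.0}, {"ax": 0, "ay": 0, "az": -0.6, "x": 0, "y": 0, "z": 0, "jaw": 5.0}, {"ax": 0, "ay": 0, "az": -0.6, "x": 0, "y": 0, "z": 0, "jaw": 5.0}]'

```text
clock: 13.13
tcp_pos: [546.3, 163.6, 103.9]
orientation: [-3.04, 0.792, -0.0]
contact_force: [0.1, -2.8, 4.7]
finger_gap: 0.704
grip_force: 53.7
```

```bash
python3 st.py
```

```text
13.1333 [546.255 163.572 103.945] yaw y -119.19342471426339 z [ 0.  0. -1.] j [ 0.634  0.303 -0.388 -0.    -0.879  0.427] F [ 0.129 -2.779  4.695] M [-1.364 -0.178  0.511] 0.7042228079119361 53.66018772125244
```

Mz has jumped from about 0.42 to 0.51, so I've probably touched the burr. I'll creep a little further and average the readings.

Request:
apply_moves --moves '[{"ax": 0, "ay": 0, "az": -0.3, "x": 0, "y": 0, "z": 0, "jaw": 5.0}, {"ax": 0, "ay": 0, "az": -0.3, "x": 0, "y": 0, "z": 0, "jaw": 5.0}, {"ax": 0, "ay": 0, "az": -0.3, "x": 0, "y": 0, "z": 0, "jaw": 5.0}, {"ax": 0, "ay": 0, "az": -0.3, "x": 0, "y": 0, "z": 0, "jaw": 5.0}, {"ax": 0, "ay": 0, "az": -0.3, "x": 0, "y": 0, "z": 0, "jaw": 5.0}, {"ax": 0, "ay": 0, "az": -0.3, "x": 0, "y": 0, "z": 0, "jaw": 5.0}, {"ax": 0, "ay": 0, "az": -0.3, "x": 0, "y": 0, "z": 0, "jaw": 5.0}, {"ax": 0, "ay": 0, "az": -0.3, "x": 0, "y": 0, "z": 0, "jaw": 5.0}]'

```text
clock: 13.8
tcp_pos: [546.3, 163.6, 104.0]
orientation: [-3.023, 0.855, -0.0]
contact_force: [0.1, -2.6, 4.2]
finger_gap: 0.706
grip_force: 53.7
```

```bash
python3 st.py; python3 - <<'E'
from h import *
m=[]
for i in range(8):
    manip.read_camera("top");m.append(manip.read_state()["moment"][2])
print(np.round(m,3),np.mean(m))
E
```

```text
13.8 [546.28 163.58 103.99] yaw y -121.57900947929015 z [ 0.  0. -1.] j [ 0.634  0.303 -0.388 -0.    -0.879  0.386] F [ 0.123 -2.573  4.207] M [-1.307 -0.147  0.405] 0.7061496051699927 53.66003394126892
[0.35  0.382 0.329 0.327 0.261 0.3   0.345 0.241] 0.3168944031388002
```

Request:
apply_moves --moves '[{"ax": 0, "ay": 0, "az": -0.3, "x": 0, "y": 0, "z": 0, "jaw": 5.0}, {"ax": 0, "ay": 0, "az": -0.3, "x": 0, "y": 0, "z": 0, "jaw": 5.0}, {"ax": 0, "ay": 0, "az": -0.3, "x": 0, "y": 0, "z": 0, "jaw": 5.0}, {"ax": 0, "ay": 0, "az": -0.3, "x": 0, "y": 0, "z": 0, "jaw": 5.0}, {"ax": 0, "ay": 0, "az": -0.3, "x": 0, "y": 0, "z": 0, "jaw": 5.0}, {"ax": 0, "ay": 0, "az": -0.3, "x": 0, "y": 0, "z": 0, "jaw": 5.0}, {"ax": 0, "ay": 0, "az": -0.3, "x": 0, "y": 0, "z": 0, "jaw": 5.0}, {"ax": 0, "ay": 0, "az": -0.3, "x": 0, "y": 0, "z": 0, "jaw": 5.0}]'

```text
clock: 14.87
tcp_pos: [546.3, 163.6, 104.0]
orientation: [-3.004, 0.918, -0.0]
contact_force: [1.6, -2.7, 4.9]
finger_gap: 0.708
grip_force: 53.7
```

```bash
python3 st.py; python3 - <<'E'
from h import *
ims=[]
for c,(x,y) in(("top",(256,182)),("scene",(268,182))):
    im=manip.read_camera(c)[:,:,::-1][y:y+80,x:x+80];ims.append(cv2.resize(im,(400,400),interpolation=cv2.INTER_CUBIC))
cv2.imwrite("pics/h4.png",np.hstack(ims))
E
```

```text
14.8667 [546.296 163.647 103.955] yaw y -123.97281831040522 z [ 0.  0. -1.] j [ 0.634  0.303 -0.388 -0.    -0.879  0.344] F [ 1.615 -2.654  4.861] M [-1.161 -0.128  0.487] 0.7082838956058376 53.67695689201355
```

View pics/h4.png

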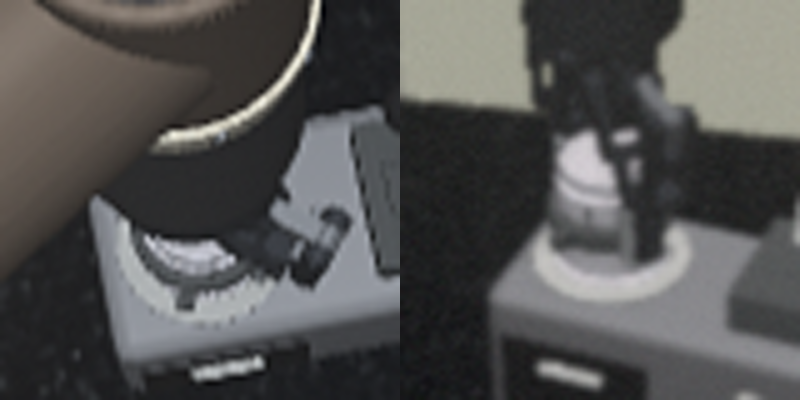

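```bash
python3 - <<'E'
from h import *
for p in((309,236),(256+187/5-.5,182+298/5-.5),(256+192/5-.5,182+285/5-.5)):
    d=atz("top",p,123)[:2]-[546.3,163];print(d,np.hypot(*d),np.degrees(np.arctan2(d[1],d[0])))
E
```

```text
[-25.44302569 -27.42576784] 37.41016303175392 -132.85223883159253
[-32.45417341   9.40574939] 33.78966547785366 163.83754867628036
[-26.86329509   6.51363904] 27.641709728364667 166.37033583141454
```

The tab is now at top-view pixel (293,241), or 164° in the world against 163° expected, so the ring is turning with the gripper without slipping. I'll carry on.

Request:
apply_moves --moves '[{"ax": 0, "ay": 0, "az": -0.3, "x": 0, "y": 0, "z": 0, "jaw": 5.0}, {"ax": 0, "ay": 0, "az": -0.3, "x": 0, "y": 0, "z": 0, "jaw": 5.0}, {"ax": 0, "ay": 0, "az": -0.3, "x": 0, "y": 0, "z": 0, "jaw": 5.0}, {"ax": 0, "ay": 0, "az": -0.3, "x": 0, "y": 0, "z": 0, "jaw": 5.0}, {"ax": 0, "ay": 0, "az": -0.3, "x": 0, "y": 0, "z": 0, "jaw": 5.0}, {"ax": 0, "ay": 0, "az": -0.3, "x": 0, "y": 0, "z": 0, "jaw": 5.0}, {"ax": 0, "ay": 0, "az": -0.3, "x": 0, "y": 0, "z": 0, "jaw": 5.0}, {"ax": 0, "ay": 0, "az": -0.3, "x": 0, "y": 0, "z": 0, "jaw": 5.0}]'

```text
clock: 15.63
tcp_pos: [546.3, 163.6, 104.0]
orientation: [-2.984, 0.98, -0.001]
contact_force: [0.7, -1.4, 4.1]
finger_gap: 0.704
grip_force: 53.7
```

```bash
python3 st.py
```

```text
15.6333 [546.327 163.648 103.954] yaw y -126.36368231348914 z [ 0.  0. -1.] j [ 0.634  0.303 -0.388  0.    -0.879  0.302] F [ 0.733 -1.423  4.123] M [-1.139 -0.188  0.518] 0.7038417218578208 53.679327964782715
```

Request:
apply_moves --moves '[{"ax": 0, "ay": 0, "az": -0.3, "x": 0, "y": 0, "z": 0, "jaw": 5.0}, {"ax": 0, "ay": 0, "az": -0.3, "x": 0, "y": 0, "z": 0, "jaw": 5.0}, {"ax": 0, "ay": 0, "az": -0.3, "x": 0, "y": 0, "z": 0, "jaw": 5.0}, {"ax": 0, "ay": 0, "az": -0.3, "x": 0, "y": 0, "z": 0, "jaw": 5.0}, {"ax": 0, "ay": 0, "az": -0.3, "x": 0, "y": 0, "z": 0, "jaw": 5.0}, {"ax": 0, "ay": 0, "az": -0.3, "x": 0, "y": 0, "z": 0, "jaw": 5.0}, {"ax": 0, "ay": 0, "az": -0.3, "x": 0, "y": 0, "z": 0, "jaw": 5.0}, {"ax": 0, "ay": 0, "az": -0.3, "x": 0, "y": 0, "z": 0, "jaw": 5.0}]'

```text
clock: 16.3
tcp_pos: [546.4, 163.7, 103.9]
orientation: [-2.963, 1.042, -0.001]
contact_force: [1.9, -0.9, 4.9]
finger_gap: 0.706
grip_force: 53.7
```

```bash
python3 st.py
```

```text
16.3 [546.391 163.685 103.95 ] yaw y -128.759035056891 z [ 0.001  0.    -1.   ] j [ 0.634  0.304 -0.388  0.    -0.879  0.26 ] F [ 1.9   -0.853  4.859] M [-0.959 -0.219  0.638] 0.7058560541328437 53.681904673576355
```

The torque now rises steadily (0.49, 0.52, 0.64 N m). That puts the ring about 0.07–0.09 rad past first touch, at roughly 9 N. I'll release and rise.

Request:
apply_moves --moves '[{"ax": 0, "ay": 0, "az": 0, "x": 0, "y": 0, "z": 0, "jaw": 6.4}, {"ax": 0, "ay": 0, "az": 0, "x": 0, "y": 0, "z": 0, "jaw": 6.8}, {"ax": 0, "ay": 0, "az": 0, "x": 0, "y": 0, "z": 0, "jaw": 7.4}, {"ax": 0, "ay": 0, "az": 0, "x": 0, "y": 0, "z": 0, "jaw": 8.0}, {"ax": 0, "ay": 0, "az": 0, "x": 0, "y": 0, "z": 0, "jaw": 8.5}, {"ax": 0, "ay": 0, "az": 0, "x": 0, "y": 0, "z": 0, "jaw": 8.5}, {"ax": 0, "ay": 0, "az": 0, "x": 0, "y": 0, "z": 0, "jaw": 8.5}, {"ax": 0, "ay": 0, "az": 0, "x": 0, "y": 0, "z": 0, "jaw": 8.5}]'

```text
clock: 16.97
tcp_pos: [546.1, 163.4, 103.8]
orientation: [-2.964, 1.042, 0.0]
contact_force: [0.7, -0.2, -0.4]
finger_gap: 0.994
grip_force: 0.0
```

```bash
python3 st.py
```

```text
16.9667 [546.124 163.378 103.788] yaw y -128.75864124558825 z [-0.  0. -1.] j [ 0.634  0.304 -0.388 -0.    -0.879  0.261] F [ 0.739 -0.218 -0.384] M [ 0.036 -0.062  0.046] 0.9939569748804497 0.0
```

Request:
apply_moves --moves '[{"ax": 0, "ay": 0, "az": 0, "x": 0, "y": 0, "z": 0.7, "jaw": 8.5}, {"ax": 0, "ay": 0, "az": 0, "x": 0, "y": 0, "z": 1.3, "jaw": 8.5}, {"ax": 0, "ay": 0, "az": 0, "x": 0, "y": 0, "z": 1.5, "jaw": 8.5}, {"ax": 0, "ay": 0, "az": 0, "x": 0, "y": 0, "z": 1.7, "jaw": 8.5}, {"ax": 0, "ay": 0, "az": 0, "x": 0, "y": 0, "z": 1.7, "jaw": 8.5}, {"ax": 0, "ay": 0, "az": 0, "x": 0, "y": 0, "z": 1.7, "jaw": 8.5}, {"ax": 0, "ay": 0, "az": 0, "x": 0, "y": 0, "z": 1.7, "jaw": 8.5}, {"ax": 0, "ay": 0, "az": 0, "x": 0, "y": 0, "z": 1.7, "jaw": 8.5}]'

```text
clock: 17.63
tcp_pos: [546.0, 163.3, 225.3]
orientation: [-2.963, 1.042, -0.0]
contact_force: [-0.1, 0.4, 0.3]
finger_gap: 0.996
grip_force: 0.0
```

Request:
apply_moves --moves '[{"ax": 0, "ay": 0, "az": 4, "x": 0.95, "y": -1.2, "z": 0, "jaw": 6}, {"ax": 0, "ay": 0, "az": 4, "x": 0.95, "y": -1.2, "z": 0, "jaw": 4}, {"ax": 0, "ay": 0, "az": 4, "x": 0.95, "y": -1.2, "z": 0, "jaw": 2}, {"ax": 0, "ay": 0, "az": 4, "x": 0.95, "y": -1.2, "z": 0, "jaw": 0}, {"ax": 0, "ay": 0, "az": 4, "x": 0.95, "y": -1.2, "z": 0, "jaw": 0}, {"ax": 0, "ay": 0, "az": 4, "x": 0.95, "y": -1.2, "z": 0, "jaw": 0}, {"ax": 0, "ay": 0, "az": 4, "x": 0.95, "y": -1.2, "z": 0, "jaw": 0}, {"ax": 0, "ay": 0, "az": 4, "x": 0.85, "y": -1.2, "z": 0, "jaw": 0}]'

```text
clock: 18.3
tcp_pos: [621.6, 66.7, 224.4]
orientation: [-3.136, 0.18, -0.001]
contact_force: [0.5, 0.1, 0.0]
finger_gap: 0.002
grip_force: 0.0
```

Request:
apply_moves --moves '[{"ax": 0, "ay": 0, "az": 0, "x": 0, "y": 0, "z": -1, "jaw": 0}, {"ax": 0, "ay": 0, "az": 0, "x": 0, "y": 0, "z": -1, "jaw": 0}, {"ax": 0, "ay": 0, "az": 0, "x": 0, "y": 0, "z": -1, "jaw": 0}, {"ax": 0, "ay": 0, "az": 0, "x": 0, "y": 0, "z": -1, "jaw": 0}, {"ax": 0, "ay": 0, "az": 0, "x": 0, "y": 0, "z": -1, "jaw": 0}, {"ax": 0, "ay": 0, "az": 0, "x": 0, "y": 0, "z": -1, "jaw": 0}, {"ax": 0, "ay": 0, "az": 0, "x": 0, "y": 0, "z": -1, "jaw": 0}, {"ax": 0, "ay": 0, "az": 0, "x": 0, "y": 0, "z": -0.7, "jaw": 0}]'

```text
clock: 18.97
tcp_pos: [620.6, 67.5, 145.2]
orientation: [3.136, -0.185, -0.002]
contact_force: [-0.3, -1.0, -0.7]
finger_gap: 0.002
grip_force: 0.0
```

```bash
python3 st.py; python3 - <<'E'
from h import *
ims=[]
for c,(x,y) in(("top",(256,162)),("scene",(268,162))):
    im=manip.read_camera(c)[:,:,::-1][y:y+110,x:x+110];ims.append(cv2.resize(im,(400,400),interpolation=cv2.INTER_CUBIC))
cv2.imwrite("pics/h5.png",np.hstack(ims))
E
```

```text
18.9667 [620.556  67.519 145.202] yaw y -96.74589501392931 z [-0.001 -0.    -1.   ] j [ 0.421  0.343 -0.219 -0.    -1.011  1.033] F [-0.256 -0.977 -0.72 ] M [-0.     0.025 -0.008] 0.0021108339358674537 0.0
```

View pics/h5.png

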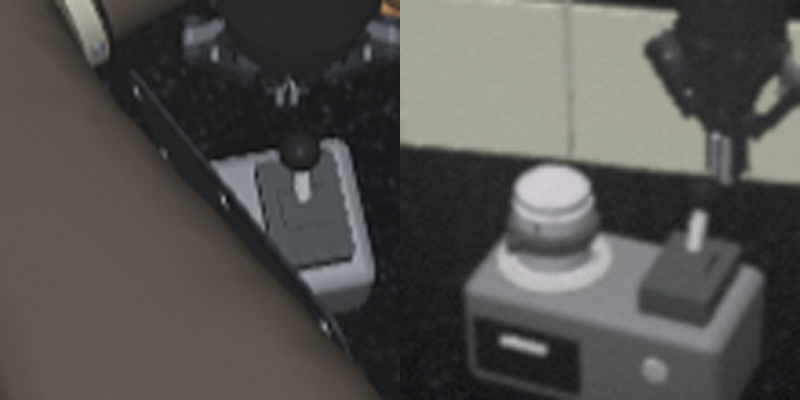

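The closed fingertips, at (289,92) in the left crop, sit just behind the ball at (299,150). The lever still leans back. I'll push toward -x.

Request:
apply_moves --moves '[{"ax": 0, "ay": 0, "az": 0, "x": -0.6, "y": -0.1, "z": 0, "jaw": 0}, {"ax": 0, "ay": 0, "az": 0, "x": -0.6, "y": -0.1, "z": 0, "jaw": 0}, {"ax": 0, "ay": 0, "az": 0, "x": -0.6, "y": -0.1, "z": 0, "jaw": 0}, {"ax": 0, "ay": 0, "az": 0, "x": -0.6, "y": -0.05, "z": 0, "jaw": 0}, {"ax": 0, "ay": 0, "az": 0, "x": -0.6, "y": -0.03, "z": 0, "jaw": 0}, {"ax": 0, "ay": 0, "az": 0, "x": -0.6, "y": -0.03, "z": 0, "jaw": 0}, {"ax": 0, "ay": 0, "az": 0, "x": -0.6, "y": -0.03, "z": 0, "jaw": 0}, {"ax": 0, "ay": 0, "az": 0, "x": -0.6, "y": -0.03, "z": 0, "jaw": 0}]'

```text
clock: 19.73
tcp_pos: [572.2, 62.6, 146.9]
orientation: [-3.136, 0.185, 0.0]
contact_force: [2.4, 0.0, 1.4]
finger_gap: -0.001
grip_force: 0.9
```

```bash
python3 st.py
```

```text
19.7333 [572.22   62.585 146.879] yaw y -96.76188248063814 z [-0.  0. -1.] j [ 0.448  0.266 -0.326 -0.    -0.978  1.004] F [2.4   0.043 1.389] M [-0.137 -0.532 -0.046] -0.0006621027107991557 0.892526423660911
```

Request:
apply_moves --moves '[{"ax": 0, "ay": 0, "az": 0, "x": -0.2, "y": -0.01, "z": 0, "jaw": 0}, {"ax": 0, "ay": 0, "az": 0, "x": -0.2, "y": -0.01, "z": 0, "jaw": 0}, {"ax": 0, "ay": 0, "az": 0, "x": -0.2, "y": -0.01, "z": 0, "jaw": 0}, {"ax": 0, "ay": 0, "az": 0, "x": -0.2, "y": -0.01, "z": 0, "jaw": 0}, {"ax": 0, "ay": 0, "az": 0, "x": -0.2, "y": -0.01, "z": 0, "jaw": 0}, {"ax": 0, "ay": 0, "az": 0, "x": -0.2, "y": -0.01, "z": 0, "jaw": 0}, {"ax": 0, "ay": 0, "az": 0, "x": -0.2, "y": -0.01, "z": 0, "jaw": 0}, {"ax": 0, "ay": 0, "az": 0, "x": -0.1, "y": -0.01, "z": 0, "jaw": 0}]'

```text
clock: 20.4
tcp_pos: [557.6, 61.8, 146.4]
orientation: [3.136, -0.185, -0.001]
contact_force: [1.7, -0.5, -1.0]
finger_gap: -0.0
grip_force: 0.7
```

```bash
python3 st.py
```

```text
20.4 [557.634  61.842 146.44 ] yaw y -96.76407001282428 z [-0.001  0.    -1.   ] j [ 0.459  0.244 -0.358 -0.    -0.969  0.994] F [ 1.653 -0.458 -0.979] M [-0.081 -0.509 -0.011] -0.00027106059433157836 0.7023196667432785
```

Request:
apply_moves --moves '[{"ax": 0, "ay": 0, "az": 0, "x": -0.1, "y": 0, "z": 0, "jaw": 0}, {"ax": 0, "ay": 0, "az": 0, "x": -0.1, "y": 0, "z": 0, "jaw": 0}, {"ax": 0, "ay": 0, "az": 0, "x": -0.1, "y": 0, "z": 0, "jaw": 0}, {"ax": 0, "ay": 0, "az": 0, "x": -0.1, "y": 0, "z": 0, "jaw": 0}, {"ax": 0, "ay": 0, "az": 0, "x": -0.1, "y": 0, "z": 0, "jaw": 0}, {"ax": 0, "ay": 0, "az": 0, "x": -0.05, "y": 0, "z": 0, "jaw": 0}, {"ax": 0, "ay": 0, "az": 0, "x": 0, "y": 0, "z": 0, "jaw": 0}, {"ax": 0, "ay": 0, "az": 0, "x": 0, "y": 0, "z": 0, "jaw": 0}]'

```text
clock: 21.07
tcp_pos: [553.3, 62.0, 146.9]
orientation: [-3.136, 0.185, -0.002]
contact_force: [4.2, -1.4, -3.5]
finger_gap: -0.0
grip_force: 2.4
```

```bash
python3 st.py
```

```text
21.0667 [553.284  62.004 146.891] yaw y -96.74293656834938 z [ 0.001  0.    -1.   ] j [ 0.464  0.236 -0.369  0.    -0.965  0.989] F [ 4.151 -1.42  -3.547] M [-0.265 -1.748 -0.004] -0.0003582826718556402 2.4361291509012517
```

Request:
apply_moves --moves '[{"ax": 0, "ay": 0, "az": 0, "x": -0.05, "y": 0, "z": 0, "jaw": 0}, {"ax": 0, "ay": 0, "az": 0, "x": -0.05, "y": 0, "z": 0, "jaw": 0}, {"ax": 0, "ay": 0, "az": 0, "x": -0.05, "y": 0, "z": 0, "jaw": 0}, {"ax": 0, "ay": 0, "az": 0, "x": -0.05, "y": 0, "z": 0, "jaw": 0}, {"ax": 0, "ay": 0, "az": 0, "x": 0, "y": 0, "z": 0, "jaw": 0}, {"ax": 0, "ay": 0, "az": 0, "x": 0, "y": 0, "z": 0, "jaw": 0}, {"ax": 0, "ay": 0, "az": 0, "x": 0, "y": 0, "z": 0, "jaw": 0}, {"ax": 0, "ay": 0, "az": 0, "x": 0, "y": 0, "z": 0, "jaw": 0}]'

```text
clock: 21.73
tcp_pos: [553.0, 62.1, 147.0]
orientation: [-3.135, 0.184, -0.007]
contact_force: [12.4, -2.3, -8.4]
finger_gap: 0.0
grip_force: 6.1
```

```bash
python3 st.py
```

```text
21.7333 [553.038  62.134 147.04 ] yaw y -96.7278353077538 z [ 0.004  0.001 -1.   ] j [ 0.465  0.234 -0.372  0.002 -0.961  0.988] F [12.374 -2.279 -8.448] M [-0.955 -4.446  0.03 ] 7.75264982520235e-06 6.067666816525161
```

The force has reached 12 N with no further motion, so the lever is at its stop. I'll back off, rise and look.

Request:
apply_moves --moves '[{"ax": 0, "ay": 0, "az": 0, "x": 0.5, "y": 0, "z": 0, "jaw": 0}, {"ax": 0, "ay": 0, "az": 0, "x": 1, "y": 0.1, "z": 0, "jaw": 0}, {"ax": 0, "ay": 0, "az": 0, "x": 1.5, "y": 0.1, "z": 0, "jaw": 0}, {"ax": 0, "ay": 0, "az": 0, "x": 2, "y": 0.1, "z": 0.5, "jaw": 0}, {"ax": 0, "ay": 0, "az": 0, "x": 1, "y": 0, "z": 2, "jaw": 0}, {"ax": 0, "ay": 0, "az": 0, "x": 0.5, "y": 0, "z": 3, "jaw": 0}, {"ax": 0, "ay": 0, "az": 0, "x": 0, "y": 0, "z": 3, "jaw": 0}, {"ax": 0, "ay": 0, "az": 0, "x": 0, "y": 0, "z": 1, "jaw": 0}]'

```text
clock: 22.4
tcp_pos: [617.8, 65.0, 246.2]
orientation: [-3.135, 0.184, -0.007]
contact_force: [0.8, -0.1, 1.2]
finger_gap: -0.002
grip_force: 0.0
```

```bash
python3 st.py; python3 - <<'E'
from h import *
ims=[]
for c,(x,y) in(("top",(256,162)),("scene",(268,162))):
    im=manip.read_camera(c)[:,:,::-1][y:y+110,x:x+110];ims.append(cv2.resize(im,(400,400),interpolation=cv2.INTER_CUBIC))
cv2.imwrite("pics/h6.png",np.hstack(ims))
E
```

```text
22.4 [617.797  64.97  246.23 ] yaw y -96.73245353694126 z [ 0.004  0.001 -1.   ] j [ 0.42   0.259 -0.095  0.001 -1.212  1.033] F [ 0.778 -0.066  1.196] M [ 0.014 -0.163  0.019] -0.0016807477327758745 0.0
```

View pics/h6.png

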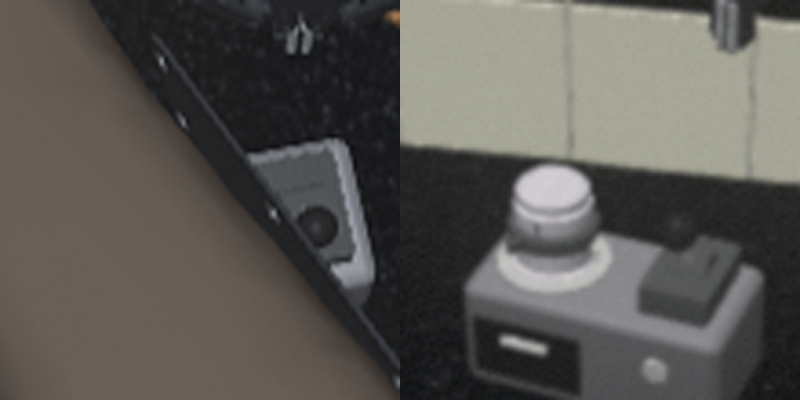

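The ball is now at top-view pixel (343,224), which is the front side, and the gripper is clear above. I'll check that against the expected end point and hand in.

```bash
python3 - <<'E'
from h import *
p=atz("top",(342.7,223.9),157);print(p)
if abs(p[0]-529)<6: print(manip.sign_off())
E
```

```text
[530.37134136  60.50055981 157.        ]
the job is handed in; nothing more can be done
None
```

I turned the ring clockwise until it met the burr, left it about 0.07–0.09 rad past first touch (roughly 9 N, estimated from torque), released it, swung the lever to its front stop, and handed the job in; no verdict came back.

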